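# Issue one queue token at the shop counter

## Task

Press the plunger of the token dispenser all the way down once and let it spring back up, so that a single token comes out onto the counter. Then nudge that token along the counter with a fingertip, without picking it up, until it lies wholly on the round hand-over mat. Leave the other tokens in the dispenser, and the calculator, pump bottle and tumbler where they stand.

Things in the scene. Friction and masses are not known exactly. Their poses are not given: they have to be found in the camera images.
- dispenser: Low token dispenser fixed to the counter. Origin: on the counter under the centre of its square clear magazine (48 x 48 mm outside, open on top, 45 mm high) holding the stacked tokens. A token comes out along its own -x, under the magazine's front wall (outer face 24 mm from the origin). On +x a grey body, 54 mm wide (y), 30 mm high, 24 to 104 mm from the origin, carries the plunger.
- plunger_top (a point): Centre of the top of the plunger's black round cap (34 mm diameter, 7 mm thick), 62 mm along +x from the dispenser's origin; 64 mm above the counter when up, 39 mm when fully down. It moves with the plunger.
- plunger (a joint): Plunger travel in m: 0 = up, 0.025 = fully down on its stop. Spring-loaded: about 2.5 N at the top, 6 N at the bottom, a little more when pressed fast (damping 20 N s/m). The slide below it, inside, moves 3 times as far as the plunger. Springs back up by itself.
- token_1: Lowest token, the one that comes out: plain green plastic disc, 40 mm diameter, 10 mm thick, about 15 g. Origin: centre of its underside; lies flat, z up. A full press slides it out onto the counter, its centre about 71 mm along the dispenser's -x (a little more if pressed fast). As the plunger rises the next token drops down; each further press puts out one more.
- token_2: Second token of the stack, same disc; starts 10 mm up. Must stay in the magazine.
- token_3: Third token of the stack, same disc; starts 20 mm up. Must stay in the magazine.
- token_4: Top token of the stack, same disc; starts 30 mm up. Must stay in the magazine.
- mat: Round dark rubber hand-over mat, 120 mm diameter, fixed flush with the counter (no edge to catch a token). Origin: its centre. It lies on one side of the dispenser, left or right.
- calculator: Black desk calculator lying flat, 140 (x) x 100 (y) x 19 mm, loose; on the side of the dispenser away from the mat. Origin: centre of its underside. Leave alone.
- pump_bottle: White pump bottle standing on the counter, 60 mm diameter, 151 mm high, spout 39 mm out to its -x side, loose. Origin: centre of its underside. Not the dispenser; leave alone.
- tumbler: Black tumbler with a lid standing on the counter, 74 mm diameter, 141 mm high, loose. Origin: centre of its underside. Leave alone.
Mind the look-alikes: they are no part of the job. Leave any orange look-alike of the dispenser alone.

How it is judged:
By the outcome, as a careful person would: the job done as asked, in the order asked, and still so for the second after the job is handed in, with the robot touching nothing.
It also fails if it takes over 58 s, if anything falls off the work surface, if the arm or the gripper's body presses on something with over 40 N, if the wrist force passes 120 N, or if a joint passes its speed limit or range.

## Robot

A 7-joint arm with a two-finger parallel gripper is mounted at the origin on the work surface. World frame = base frame: x ahead of the robot, y to its left, z up, the work surface at z = 0. Lengths are in m, angles in rad, forces in N, time in s.
With the tool pointing down it reaches from about 0.425 to 0.925 m from the base axis. Payload 6.8 kg.
Tool frame: the origin (TCP) lies midway between the tips of the shut fingers; the grasp point (between the pads) lies 19 mm behind it; x points along the fingers, y is the direction in which the jaws open and shut, and the axes are right-handed (so a half turn about x gives the same grasp; the last joint's range is limited). The gripper opens to 85 mm and grips with 20 to 120 N. Pads are 22 mm wide; open, the fingers measure 114 mm over their backs; the gripper's body (76 mm by 85 mm) begins 54 mm behind the grasp point. The pads swing forward as they close: fully open they stand 13 mm farther back than shut.
Start: joints at [-0.108, 0.477, 0.022, 1.555, -0.011, 1.109, -0.083], TCP at [0.675, 0, 0.231] pointing down, gripper open.
Joint ranges: [-2.96, 2.96], [-0.34, 2.1], [-1.41, 1.46], [0.24, 2.44], [-1.37, 4.51], [0.17, 1.92], [-2.96, 2.96]. Speed limits (rad/s): [2.39, 2.39, 3.14, 3.14, 3.14, 3.14, 3.14].

## Interface

Orientations are given as a rotation vector (axis times angle).
In Python, from bench import r gives the robot as it stands.
- The arm moves only by the tool carry_out, never from a script. Its argument "targets" is one flat list of numbers, 7 for each row, row after row: the finger opening in m, from 0 to 0.0854, then the shift along the tool's x, y, z in m, then the turn, a rotation vector about the tool's x, y, z in units of 5 degrees (1.0 is 5 degrees). A call has 1 to 12 rows; each row is the pose to reach, as a shift and turn from the pose measured when the call began, along the tool's axes at that moment; what a row does not reach only later rows make up. A row lasts 1/8 s, in which the tool goes at most 62.5 mm and 10.7 degrees, less where a joint would pass 70% of its speed; a pose out of reach is approached as far as the arm can. A call with a gripper value outside its range is refused whole. The fingers move at their own pace and stop on an object; "squeeze" is the grip in N (left out, the last holds). Time passes only in rows, so rows that repeat a pose let the fingers close. It gives the time, the measured TCP pose, the force and the opening at its end, in the units of the state.
- r.get_obs(): the state, without advancing time (a new reading comes with each control period).
- r.grab_frame(name): name is "scene" or "side" or "wrist"; returns the picture (400x640x3 uint8, blue, green, red); there is no depth.
- r.camera_info(name): a dict with "fx", "fy", "cx", "cy" (pixels), "D" ([k1, k2, p1, p2, k3] as OpenCV has them; the pictures are not rectified), "xyz" and "orientation" of the camera in the world. Camera axes: x right, y up, looking along -z (the intrinsics and any distortion apply to the point x, -y, -z); pixel columns grow to the right and rows downward; lengths in m; the calibration is good to about 2 mm. A picture is of the moment at which its call begins: read the wrist's pose just before it. camera_info takes no time and is no camera call; for the wrist camera it gives the pose at the moment of the call.
- r.hand_in(): hands the job in, once; it reports no verdict.
The state is a dict: "clock": time; "joints": joint angles; "qvel": joint speeds; "tau": joint torques, N m; "tcp_pos": TCP position; "orientation": TCP orientation; "contact_force": force on the tool from outside, world axes, zero at the start; "moment": the same for the moment, N m; "grip_width": finger opening in m.
Only numpy, scipy, OpenCV 4.12 (cv2) and the standard library are available. Lean on these libraries where they do the work, as an engineer would, in place of code of your own. Each camera call takes 0.05 s, during which the arm holds its last target. There are 200 camera calls.

## Working session

There is one attempt and no reset: what is moved stays moved. The work goes in short steps, Python scripts to look and compute and a tool call to move; the robot and the scene stay as the last step left them, time stands still between calls to the robot, and variables do not carry over. Pictures are saved under pics/ and viewed, about 8 in all and at most 12, crops included, and the job is handed in when it is done.

Besides the shell and the picture viewer there is one more tool, called after "Request:" by a JSON object that holds its "api" and its "payload", one argument or row to a line. carry_out: Moves the arm, as the interface text tells. Its arguments: {"type":"object","properties":{"targets":{"type":"array","items":{"type":"number"}},"squeeze":{"type":"number"}},"required":["targets"]}

```bash
mkdir -p pics; ls
python3 - <<'E'
from bench import r
import cv2
for n in ("scene","side"):
    cv2.imwrite(f"pics/{n}0.png",r.grab_frame(n)); print(n,r.camera_info(n))
print(r.get_obs())
E
```

```text
pics
scene {'fx': 439.5967242418778, 'fy': 439.5967242418778, 'cx': 316.0935551383468, 'cy': 203.92189230312445, 'D': array([-0.04175678,  0.        ,  0.        ,  0.        ,  0.        ]), 'xyz': array([ 1.09783233, -0.13007358,  0.95452104]), 'orientation': array([0.4678064 , 0.35448793, 1.31376779])}
side {'fx': 444.28342790068024, 'fy': 444.28342790068024, 'cx': 318.1300434847137, 'cy': 188.1704274104203, 'D': array([-0.11329288,  0.        ,  0.        ,  0.        ,  0.        ]), 'xyz': array([0.41890179, 0.71816843, 0.60856207]), 'orientation': array([ 0.11190815, -1.34478541, -2.61931808])}
{'clock': 0.1, 'joints': array([-0.10808211,  0.47771508,  0.02231646,  1.55636725, -0.01150502,
        1.10934559, -0.08309909]), 'qvel': array([ 3.67500308e-05, -2.38622041e-03,  1.15851209e-03, -1.69961218e-03,
        2.27503964e-03,  6.85058149e-04, -7.89373459e-04]), 'tau': array([ 5.69385389e-03, -5.97765398e+01,  1.61440808e+00, -2.81952703e+01,
        1.29656185e-02,  5.02699884e-03, -1.13572563e-05]), 'tcp_pos': array([ 6.74441282e-01, -7.50068159e-06,  2.30417841e-01]), 'orientation': array([ 1.20829594,  1.21038597, -1.21048802]), 'contact_force': array([ 0.8159614 ,  1.44212895, -0.69311269]), 'moment': array([-0.01192591,  0.01214978, -0.00044381]), 'grip_width': 0.08555607322974906}
```

View pics/scene0.png

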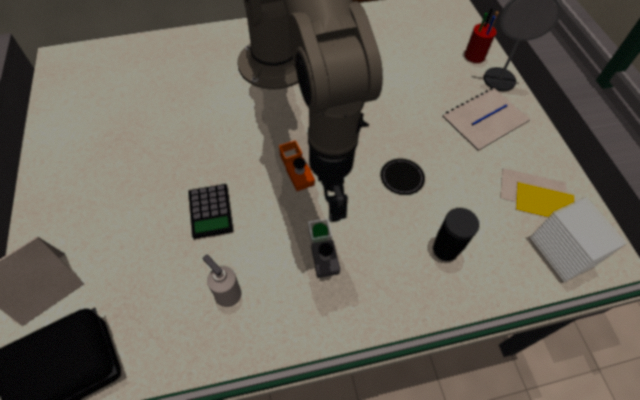

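View pics/side0.png

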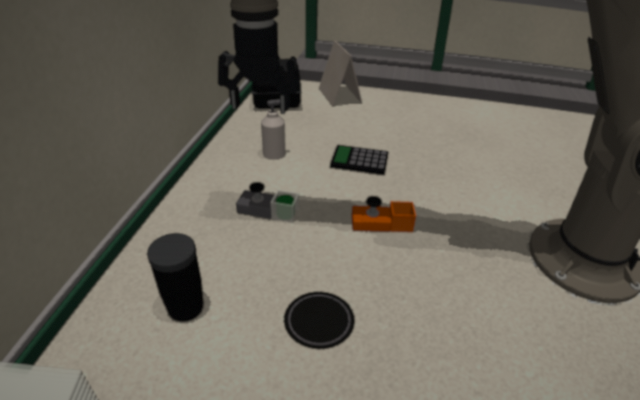

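Scene: the grey dispenser has its magazine at about (319,230) and cap at (325,248). The orange look-alike is at (296,165), the mat at (403,176), the tumbler at (455,235) and the pump at (225,285). The side view shows the dispenser at (265,203) and the mat at (319,319).

```bash
cat > h.py <<'E'
import numpy as np, cv2
from bench import r
from scipy.spatial.transform import Rotation as R
F=np.diag([1.,-1,-1])
def ray(n,uv,ci=None):
    c=ci or r.camera_info(n)
    K=np.array([[c['fx'],0,c['cx']],[0,c['fy'],c['cy']],[0,0,1]])
    p=cv2.undistortPoints(np.array(uv,float).reshape(-1,1,2),K,c['D']).reshape(-1,2)
    d=np.c_[p,np.ones(len(p))]@F@R.from_rotvec(c['orientation']).as_matrix().T
    return c['xyz'],d
def onz(n,uv,z,ci=None):
    o,d=ray(n,uv,ci); return o+d*((z-o[2])/d[:,2])[:,None]
def proj(n,P,ci=None):
    c=ci or r.camera_info(n)
    K=np.array([[c['fx'],0,c['cx']],[0,c['fy'],c['cy']],[0,0,1]])
    q=(np.array(P,float).reshape(-1,3)-c['xyz'])@R.from_rotvec(c['orientation']).as_matrix()@F
    return cv2.projectPoints(q,np.zeros(3),np.zeros(3),K,c['D'])[0].reshape(-1,2)
E
python3 - <<'E'
import cv2,numpy as np
a=cv2.imread('pics/scene0.png')[205:285,280:370]
b=cv2.imread('pics/side0.png')[170:235,225:325]
a=cv2.resize(a,(400,356),interpolation=3); b=cv2.resize(b,(400,260),interpolation=3)
out=np.zeros((356,800,3),np.uint8); out[:,:400]=a; out[:260,400:]=b
out=cv2.convertScaleAbs(out,alpha=1.5)
cv2.imwrite('pics/c1.png',out)
from h import *
print(onz('scene',[(403,176),(381,176),(425,176)],0),onz('side',[(319,319)],0))
E
```

```text
[[ 5.02947982e-01  2.56094392e-01 -1.11022302e-16]
 [ 4.90454515e-01  1.98787332e-01  0.00000000e+00]
 [ 5.15476259e-01  3.13651446e-01  0.00000000e+00]] [[0.5017295  0.25552222 0.        ]]
```

View pics/c1.png

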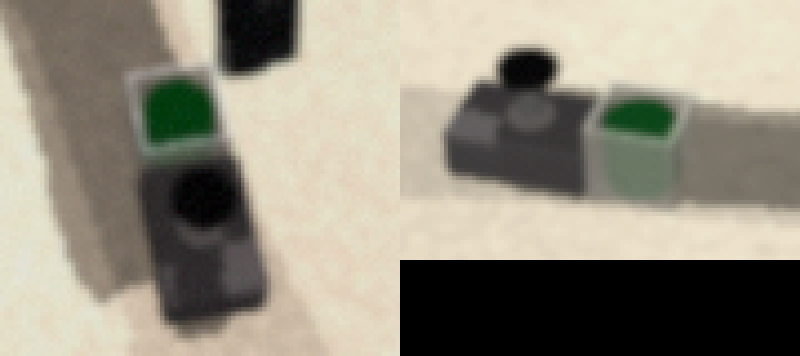

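Run:
```python
from h import *
from scipy.optimize import least_squares
S=lambda p:(280+p[0]/4.444,205+p[1]/4.444); D=lambda p:(225+(p[0]-400)/4,170+p[1]/4)
# dispenser-frame points
h=.024
pts=[('scene',S((204,196)),(.062,0,.061)),('side',D((527,68)),(.062,0,.061)),
('scene',S((177,111)),(0,0,.045)),('side',D((643,106)),(0,0,.045)),
('scene',S((180,318)),(.104,-.027,.015)),('scene',S((264,295)),(.104,.027,.02)),('side',D((448,130)),(.104,.02,.03)),('side',D((585,192)),(.024,.027,0)),('side',D((450,172)),(.104,.027,0))]
def T(q,P):
    c,s=np.cos(q[2]),np.sin(q[2]); return [q[0]+c*P[0]-s*P[1],q[1]+s*P[0]+c*P[1],P[2]]
use=[0,1,2,3,7,8]
f=lambda q:np.concatenate([proj(pts[i][0],T(q,pts[i][2]))[0]-pts[i][1] for i in use])
s=least_squares(f,[.65,0.05,0.1],loss='soft_l1'); print(s.x,f(s.x).round(1))
q=s.x
print('cap',T(q,(.062,0,.064)),'token out',T(q,(-.071,0,0)))
print('each cap', onz('scene',[pts[0][1]],.061),onz('side',[pts[1][1]],.061), 'mag',onz('scene',[pts[2][1]],.045),onz('side',[pts[3][1]],.045))
print('orange scene',onz('scene',[(284,147),(300,188),(314,183),(299,143)],.02))
o=r.get_obs(); print(R.from_rotvec(o['orientation']).as_matrix().round(3))
```

```text
[ 0.63019638 -0.003333   -0.00981707] [-0.8 -0.4 -0.  -0.7 -0.8 -1.8 -0.7  0.1 -0.   1.2 -1.5  0.4]
cap [np.float64(0.6921933877096008), np.float64(-0.003941650823674554), 0.064] token out [np.float64(0.559199796588138), np.float64(-0.002636001323555727), 0]
each cap [[ 0.6934581  -0.00244643  0.061     ]] [[ 0.69127666 -0.00146023  0.061     ]] mag [[ 0.63531257 -0.00248543  0.045     ]] [[ 0.62895796 -0.00414262  0.045     ]]
orange scene [[ 0.35600381 -0.03585655  0.02      ]
 [ 0.49457345 -0.02077534  0.02      ]
 [ 0.48729461  0.01732707  0.02      ]
 [ 0.35113749  0.00643327  0.02      ]]
[[-0.002  1.     0.   ]
 [-0.     0.    -1.   ]
 [-1.    -0.002  0.   ]]
```

Request:
{"api": "carry_out", "payload": {
  "targets": [0,0.04,0.018,0.003,0,0,0,0,0.09,0.018,0.003,0,0,0,0,0.13,0.018,0.003,0,0,0,0,0.145,0.018,0.003,0,0,0,0,0.145,0.018,0.003,0,0,0,0,0.145,0.018,0.003,0,0,0],
  "squeeze": 30
}}

```text
clock: 0.85
tcp_pos: [0.6936, -0.003, 0.0874]
orientation: [1.21, 1.208, -1.208]
contact_force: [0.4, 0.1, -0.3]
grip_width: -0.0004
```

Run:
```python
from h import *
o=r.get_obs();print(o['clock'],o['tcp_pos'],o['contact_force'],o['grip_width'])
a=r.grab_frame('side')[100:240,200:360]; b=r.grab_frame('wrist')
a=cv2.resize(a,(457,400),interpolation=3)
cv2.imwrite('pics/p1.png',cv2.resize(np.hstack([a,b]),(800,292)))
```

```text
0.85 [ 0.69363611 -0.00301694  0.0874283 ] [ 0.39953562  0.10869375 -0.30303309] -0.000400203248766395
```

View pics/p1.png

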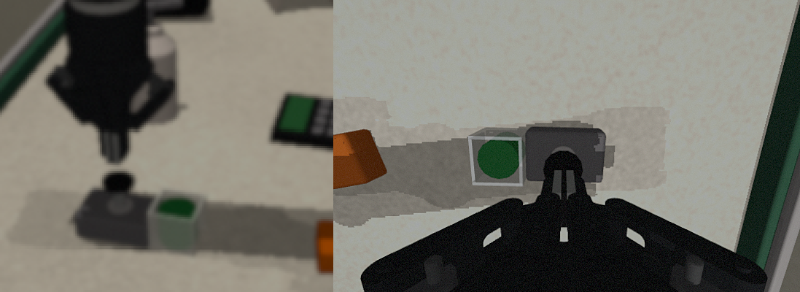

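The shut fingers stand above the cap: left panel (115,160) against the cap at (118,182), and centred in the wrist view at (563,165). I'll press now.

Request:
{"api": "carry_out", "payload": {
  "targets": [0,0.02,0,0,0,0,0,0,0.026,0,0,0,0,0,0,0.032,0,0,0,0,0,0,0.038,0,0,0,0,0,0,0.044,0,0,0,0,0,0,0.049,0,0,0,0,0,0,0.051,0,0,0,0,0,0,0.051,0,0,0,0,0,0,0.051,0,0,0,0,0]
}}

```text
clock: 2.08
tcp_pos: [0.6935, -0.0029, 0.039]
orientation: [1.21, 1.208, -1.208]
contact_force: [-8.7, 0.6, 21.4]
grip_width: -0.0001
```

Request:
{"api": "carry_out", "payload": {
  "targets": [0,-0.01,0,0,0,0,0,0,-0.02,0,0,0,0,0,0,-0.03,0,0,0,0,0,0,-0.06,0,0,0,0,0,0,-0.1,0,0,0,0,0,0,-0.12,-0.03,0.04,-1.2,0,0,0,-0.12,-0.08,0.08,-2.5,0,0,0,-0.12,-0.12,0.12,-2.5,0,0,0,-0.12,-0.12,0.12,-2.5,0,0]
}}

```text
clock: 3.2
tcp_pos: [0.5696, -0.1281, 0.1589]
orientation: [1.051, 1.301, -1.055]
contact_force: [0.8, 1.0, 0.3]
grip_width: 0.0
```

Run:
```python
from h import *
o=r.get_obs();print(o['clock'],o['tcp_pos'],o['contact_force'])
print(R.from_rotvec(o['orientation']).as_matrix().round(3))
b=r.grab_frame('scene')[140:280,240:440];a=r.grab_frame('side')[160:360,220:380]
a=cv2.resize(a,None,fx=2,fy=2,interpolation=3);b=cv2.resize(b,None,fx=2.4,fy=2.4,interpolation=3)
out=np.zeros((400,800,3),np.uint8);out[:,:320]=a;out[:336,320:]=b
cv2.imwrite('pics/p2.png',cv2.convertScaleAbs(out,alpha=1.4))
```

```text
3.2 [ 0.56960058 -0.12812463  0.15886614] [0.82214435 1.00679444 0.33994629]
[[-0.001  0.978  0.209]
 [-0.002  0.209 -0.978]
 [-1.    -0.002  0.002]]
```

View pics/p2.png

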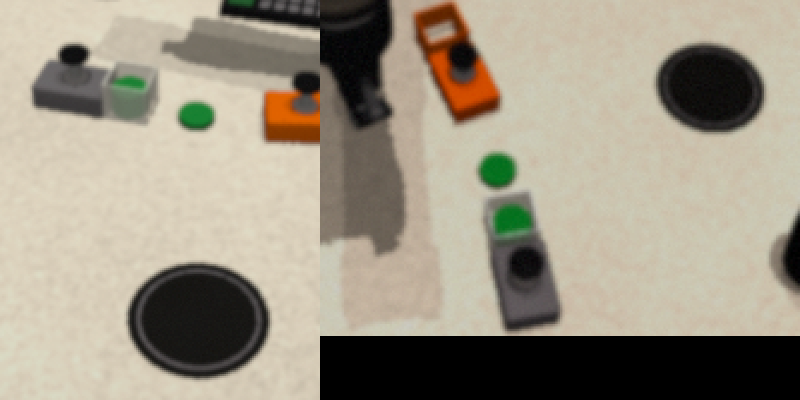

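The press worked: one token is on the counter at side (197,114) and scene (497,169). The plunger is up again and the rest of the stack is still in the magazine.

Run:
```python
from h import *
a=onz('scene',[(313.75,210.4)],.007)[0];b=onz('side',[(318.5,217)],.007)[0];print(a,b)
t=((a+b)/2)[:2];m=np.array([.5023,.2558]);d=(m-t)/np.linalg.norm(m-t)
M=R.from_rotvec(r.get_obs()['orientation']).as_matrix();p=r.get_obs()['tcp_pos']
print(t,d,np.linalg.norm(m-t),'ang err deg',np.degrees(np.arctan2(*d[::-1])-np.arctan2(-M[1,2],-M[0,2])))
for k,z in((.05,.02),(.05,.005)):
    w=np.r_[t-d*k,z]; print(w,M.T@(w-p))
w=np.r_[m-d*.031,.005];print(w,M.T@(w-p))
```

```text
[0.55897848 0.00057744 0.007     ] [0.5563675  0.00091294 0.007     ]
[0.55767299 0.00074519] [-0.21215996  0.97723495] 0.26099640560973497 ang err deg -0.16365719265523995
[ 0.56828099 -0.04811656  0.02      ] [ 0.1391224   0.010854   -0.07443444]
[ 0.56828099 -0.04811656  0.005     ] [ 0.15412237  0.01082417 -0.07443355]
[0.50887696 0.22550572 0.005     ] [ 0.15414064  0.0116239  -0.35442881]
```

Request:
{"api": "carry_out", "payload": {
  "targets": [0,0.04,0.011,-0.04,0,0,0,0,0.09,0.011,-0.072,0,0,0,0,0.13,0.011,-0.074,0,0,0,0,0.15,0.011,-0.074,0,0,0,0,0.154,0.011,-0.074,0,0,0,0,0.154,0.011,-0.074,0,0,0]
}}

```text
clock: 4.05
tcp_pos: [0.5695, -0.0476, 0.0055]
orientation: [1.049, 1.303, -1.045]
contact_force: [0.1, -0.6, -0.1]
grip_width: 0.0001
```

Request:
{"api": "carry_out", "payload": {
  "targets": [0,0,0,-0.01,0,0,0,0,0,0,-0.02,0,0,0,0,0,0,-0.03,0,0,0,0,0,0,-0.04,0,0,0,0,0,0,-0.05,0,0,0,0,0,0,-0.06,0,0,0,0,0,0,-0.07,0,0,0,0,0,0,-0.08,0,0,0,0,0,0,-0.09,0,0,0,0,0,0,-0.1,0,0,0,0,0,0,-0.105,0,0,0,0,0,0,-0.108,0,0,0]
}}

```text
clock: 5.55
tcp_pos: [0.5461, 0.0581, 0.0055]
orientation: [1.049, 1.303, -1.045]
contact_force: [0.8, -0.5, 0.1]
grip_width: -0.0002
```

Run:
```python
from h import *
o=r.get_obs();print(o['clock'],o['tcp_pos'],o['contact_force'])
b=r.grab_frame('wrist');a=r.grab_frame('side')[160:360,220:380]
a=cv2.resize(a,None,fx=2,fy=2,interpolation=3)
b=cv2.resize(b,(480,300))
out=np.zeros((400,800,3),np.uint8);out[:,:320]=a;out[:300,320:]=b
cv2.imwrite('pics/p3.png',cv2.convertScaleAbs(out,alpha=1.4))
```

```text
5.55 [0.5461252  0.05809879 0.00547627] [ 0.82349752 -0.49260098  0.10796037]
```

View pics/p3.png

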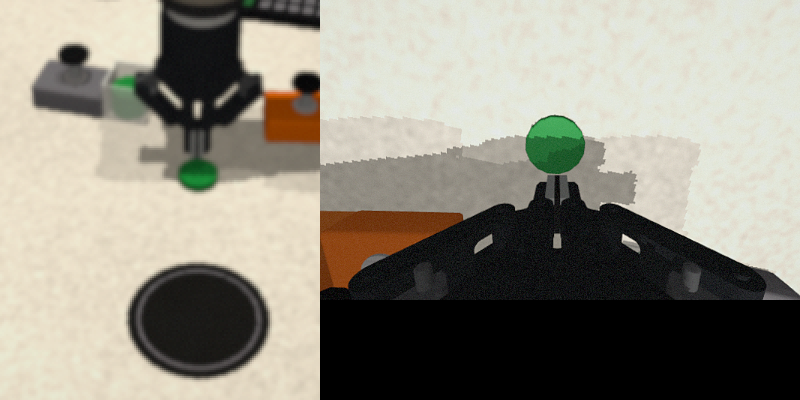

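The token sits centred against the shut fingertip at (555,145) in the wrist view and follows it. I'll keep pushing the remaining ~0.17 m.

Request:
{"api": "carry_out", "payload": {
  "targets": [0,0,0,-0.01,0,0,0,0,0,0,-0.02,0,0,0,0,0,0,-0.03,0,0,0,0,0,0,-0.04,0,0,0,0,0,0,-0.05,0,0,0,0,0,0,-0.06,0,0,0,0,0,0,-0.07,0,0,0,0,0,0,-0.08,0,0,0,0,0,0,-0.09,0,0,0,0,0,0,-0.1,0,0,0,0,0,0,-0.105,0,0,0,0,0,0,-0.108,0,0,0]
}}

```text
clock: 7.15
tcp_pos: [0.5227, 0.1637, 0.0055]
orientation: [1.049, 1.303, -1.045]
contact_force: [0.4, -0.8, 0.0]
grip_width: -0.0001
```

Request:
{"api": "carry_out", "payload": {
  "targets": [0,0,0,-0.01,0,0,0,0,0,0,-0.02,0,0,0,0,0,0,-0.03,0,0,0,0,0,0,-0.04,0,0,0,0,0,0,-0.05,0,0,0,0,0,0,-0.057,0,0,0,0,0,0,-0.061,0,0,0,0,0,0,-0.063,0,0,0,0,0,0,-0.063,0,0,0]
}}

```text
clock: 8.28
tcp_pos: [0.5092, 0.2251, 0.0055]
orientation: [1.049, 1.303, -1.045]
contact_force: [0.0, -0.2, 0.1]
grip_width: -0.0002
```

Request:
{"api": "carry_out", "payload": {
  "targets": [0,0,0,0.02,0,0,0,0,0,0,0.04,0,0,0,0,-0.04,0,0.05,0,0,0,0,-0.1,0,0.05,0,0,0,0,-0.15,0,0.08,0,0,0,0,-0.18,0,0.13,0,0,0,0,-0.18,0,0.13,0,0,0]
}}

```text
clock: 9.15
tcp_pos: [0.5393, 0.0912, 0.1883]
orientation: [1.058, 1.293, -1.049]
contact_force: [-0.4, 0.1, 0.0]
grip_width: -0.0
```

Run:
```python
from h import *
o=r.get_obs();print(o['clock'],o['tcp_pos'],o['contact_force'])
b=r.grab_frame('scene')[140:310,190:490];a=r.grab_frame('side')[130:370,220:380]
a=cv2.resize(a,None,fx=2,fy=2,interpolation=3);b=cv2.resize(b,None,fx=1.6,fy=1.6,interpolation=3)
out=np.zeros((480,800,3),np.uint8);out[:,:320]=a;out[:272,320:]=b
cv2.imwrite('pics/p4.png',cv2.convertScaleAbs(out,alpha=1.4))
```

```text
9.15 [0.53929623 0.09118131 0.18833845] [-0.36987182  0.05180262  0.03627659]
```

View pics/p4.png

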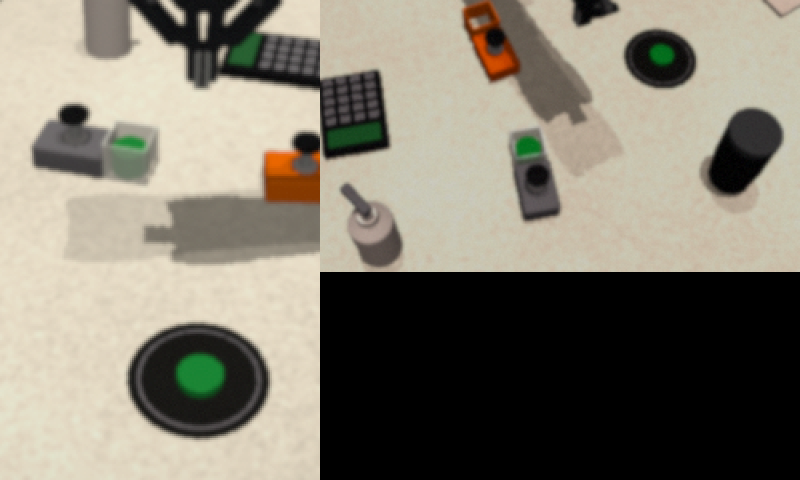

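The token lies near the mat's centre, at side (200,375) and scene (662,55), wholly on the mat. The plunger is up, the stack is in the magazine, nothing else has moved and the arm is clear.

```bash
python3 -c "
from bench import r
r.hand_in()"
```

```text
the job is handed in; nothing more can be done
```

The job is done and handed in at about 9 s of the 58 s allowed. I pressed the plunger once to its stop (fingertip at 39 mm height, about 21 N) and let it spring back, and one token came out. I then nudged that token about 0.26 m with the shut fingertips, without lifting it, onto the mat.

In the last pictures from both cameras:
- **Token:** it lies within a few millimetres of the mat's centre, wholly on the mat.
- **Dispenser:** the plunger is up and the remaining stack is in the magazine. I did not count the three tokens separately.
- **Other objects:** the calculator, pump bottle, tumbler and orange look-alike look unmoved. I did not measure their positions.
- **Arm:** it is clear of everything, with about zero force on it.

No check failed. The two cameras agreed to about 3 mm on where the token came out, and to between 2 and 7 mm on the dispenser.

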